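# Find the perished rubber foot with a sprung-pin tester

### The job

Take the sprung-pin tester from its holder and, working from the robot's left to its right, push its pin straight down into the middle of each of the three rubber saw feet on the board with about 8 newtons, hold it there for half a second and note how far it sinks; never press a foot with more than 12 newtons. Stand the tester back in its holder, then put the one foot that is clearly softer than the other two in the steel pan, upright, and let go. Leave the two good feet standing where they are and do not disturb anything else.

Things in the scene. Friction and masses are not known exactly. Their poses are not given: they have to be found in the camera images.
- tester: sprung-pin tester, pin down in its holder, 0.25 kg: square aluminium barrel 26 x 26 mm, from 24 mm below to 36 mm above its origin (on the axis, at grip height); above it a round black cap with a dial, 34 mm across, its top 43 mm above the origin; below it a steel collar 46 mm across, its underside 30 mm below the origin, then a nose 20 mm across, 12 mm long. x, y square to the barrel, z up
- pin: the tester's steel pin, 8 mm across, round end, on its axis; origin at the tip, 74 mm below the tester's origin when free. It springs up into the barrel by up to 10 mm, 1.6 N per mm. At 8 N the tester travels 5 mm by the pin's spring plus the rubber's sink: about 2 mm in a good foot (3.5 to 5 N per mm), 8 mm in the soft one (1 N per mm). The tool's force change from hanging free is the force on the foot
- pin_tip (a point): the tip of the pin (the same point as the pin's origin)
- holder: fixed dark steel block that holds the tester: 64 x 64 mm, with a square bore 28 mm wide right through, 60 mm tall, on a thin base 110 x 90 mm; it stands beside the board, on either side. Origin at the centre of its underside, z up. The tester stands in it with pin and nose in the bore and its collar flat on the rim, the tester's origin 90 mm above the holder's
- board: fixed white cutting board 260 x 360 x 20 mm. Origin at the centre of its underside, x along its short side, y along its long side pointing to the robot's left (turned at most 0.2 rad), z up; its top is 20 mm above its origin. The three feet stand on it in a row near y = +125, 0 and -125 mm, x = -30 mm
- foot_a: one of three outwardly identical round black rubber feet on the board, in no order: 56 mm across (rim chamfered to 52), 44 mm tall, 0.18 to 0.24 kg. Origin at its centre, 22 mm above its underside; z up. Its middle (37 mm across, level with the top rim) is the rubber to test: it yields straight down like a spring, 13 mm of travel. The outer ring is stiff: grip the foot by its sides
- foot_b: one of three outwardly identical round black rubber feet on the board, in no order: 56 mm across (rim chamfered to 52), 44 mm tall, 0.18 to 0.24 kg. Origin at its centre, 22 mm above its underside; z up. Its middle (37 mm across, level with the top rim) is the rubber to test: it yields straight down like a spring, 13 mm of travel. The outer ring is stiff: grip the foot by its sides
- foot_c: one of three outwardly identical round black rubber feet on the board, in no order: 56 mm across (rim chamfered to 52), 44 mm tall, 0.18 to 0.24 kg. Origin at its centre, 22 mm above its underside; z up. Its middle (37 mm across, level with the top rim) is the rubber to test: it yields straight down like a spring, 13 mm of travel. The outer ring is stiff: grip the foot by its sides
- pan: fixed open stainless steel pan, 260 mm (its x) x 180 mm (its y), walls 40 mm tall and 3 mm thick, floor 3 mm; on the other side of the board from the holder. Origin at the centre of its underside
- wrench: bystander: wrench 160 mm long lying on the far part of the board, leave it
- bolt: bystander: steel bolt standing head down on the board behind the feet, 22 mm across, 35 mm tall; origin under its head
- sanitiser: bystander: white bottle 68 mm across, 140 mm tall, at the left edge of the table; origin under its base
- spice_jar: bystander: jar 70 mm across, 100 mm tall, at the right edge; origin under its base
- mug: bystander: mug 80 mm across, 90 mm tall, at the right; origin under its base
- boning_knife: bystander: knife with orange handle lying beyond the board, 255 mm long, 20 mm high

How it is judged:
By the outcome, as a careful person would: the job done as asked, in the order asked, and still so for the second after the job is handed in, with the robot touching nothing.
It also fails if it takes over 72 s, if anything falls off the work surface, if the arm or the gripper's body presses on something with over 40 N, if the wrist force passes 120 N, or if a joint passes its speed limit or range.

### The arm

A 6-joint arm with a two-finger parallel gripper is mounted at the origin on the work surface. World frame = base frame: x ahead of the robot, y to its left, z up, the work surface at z = 0. Lengths are in m, angles in degrees, forces in N, time in s.
With the tool pointing down it reaches from about 0.375 to 0.9 m from the base axis. Payload 3.1 kg.
Tool frame: the origin (TCP) lies midway between the tips of the shut fingers; the grasp point (between the pads) lies 19 mm behind it; y points along the fingers, x is the direction in which the jaws open and shut, and the axes are right-handed (so a half turn about y gives the same grasp; the last joint's range is limited). The gripper opens to 87 mm and grips with 3 to 60 N. Pads are 19 mm wide; open, the fingers measure 117 mm over their backs; the gripper's body (75 mm by 190 mm) begins 51 mm behind the grasp point.
Start: joints at [57.84, 30.224, 82.088, -0, 67.689, -10.227], TCP at [0.233, 0.58, 0.223] pointing down, gripper open.
Joint ranges: [-176.69, 176.69], [-43.24, 126.21], [12.49, 139.97], [-82, 262], [0, 151.66], [-163.58, 163.58]. Speed limits (degrees/s): [159.86, 159.86, 180, 180, 180, 180].

### API

Orientations are given as a 3x3 rotation matrix whose columns are the frame's x, y, z axes.
In Python, from rig import bot, optics, spotter gives the robot as it stands. The module is installed in compiled form; this text tells all that it offers.
- The arm moves only by the shell command python3 -m inch 'ROWS' [OPENING]. ROWS is JSON, a list of rows, each a list of 2 entries, a list of its own where there are three numbers: the shift along the tool's x, y, z in m, then the turn about the tool's y in units of 5 degrees (1.0 is 5 degrees). In form: [[[tx, ty, tz], yaw], ...]. A call has 1 to 12 rows; each row is the pose to reach, as a shift and turn from the pose commanded when the call began, along the tool's axes at that moment; what a row does not reach only later rows make up. A row lasts 1/12 s, in which the tool goes at most 41.7 mm and 7.16 degrees, less where a joint would pass 70% of its speed; a pose out of reach is approached as far as the arm can. A call with a gripper value outside its range is refused whole. OPENING is the gripper command: -1 is fully open, 1 is shut, values between are in proportion, set as the call begins (- or left out, the last holds). The fingers move at their own pace and stop on an object; the grip force is fixed at half the most. Time passes only in rows, so rows that repeat a pose let the fingers close. It gives the time, the measured TCP pose, the force and the opening at its end, in the units of the state.
- bot.read_state(): the state, without advancing time (a new reading comes with each control period).
- optics.capture(name): name is "scene" or "top"; returns a dict with "pixels" (480x640x3 uint8, red, green, blue), "z_map" (480x640 float32, m along the optical axis (not along the pixel's ray), 0 where there is no reading), "mtx" (3x3 intrinsics, pixels), "world_from_camera" (4x4, takes a point from camera to world coordinates). Camera axes: x right, y down, z forward; pixel columns grow to the right and rows downward; lengths in m; the calibration is good to about 2 mm. A picture is of the moment at which its call begins.
- bot.hand_in(): hands the job in, once; it reports no verdict.
Trained networks look in the newest picture that a camera, given by its name, has taken for a name from the list of things; names that differ only in an ending like _2 or _b are one class to them, and where a whole thing is asked for, a point or a joint stands for the part that bears it (a point fixed in the world has none). Each returns a list of dicts, best first, with "confidence" (0 to 1); they miss things now and then, are a little off and sometimes report something else, mostly with a low value. They report only what shows in the picture. A call takes as long as a camera call.
- spotter.find_in(camera, query): "location" ([x, y, z] in m, in world coordinates, good to about 4 mm: the middle of the surface that is visible of it).
- spotter.masks_of(camera, query): "pixels" (480x640 bool, what is visible of it).
The state is a dict: "time_s": time; "joint_positions": joint angles; "qvel": joint speeds; "tau": joint torques, N m; "position": TCP position; "tcp_rot": TCP orientation; "force": force on the tool from outside, world axes, zero at the start; "moment": the same for the moment, N m; "opening": opening from 0.0 (shut) to 1.0 (fully open).
Only numpy, scipy, OpenCV 4.12 (cv2) and the standard library are available. Lean on these libraries where they do the work, as an engineer would, in place of code of your own. Each camera call takes 0.05 s, during which the arm holds its last target. There are 200 camera calls.

## Working session

There is one attempt and no reset: what is moved stays moved. The work goes in short steps, Python scripts to look and compute and a shell command to move; the robot and the scene stay as the last step left them, time stands still between calls to the robot, and variables do not carry over. Pictures are saved under pics/ and viewed, and the job is handed in when it is done.

```bash
mkdir -p pics; cat > h.py <<'E'
import numpy as np, cv2
from rig import bot, optics, spotter
def cloud(c):
    z=c["z_map"]; K=c["mtx"]; v,u=np.mgrid[:480,:640]
    P=np.stack([(u-K[0,2])/K[0,0]*z,(v-K[1,2])/K[1,1]*z,z],-1)
    T=c["world_from_camera"]; W=P@T[:3,:3].T+T[:3,3]; W[z==0]=np.nan; return W
def save(c,n): cv2.imwrite("pics/"+n,c["pixels"][...,::-1])
E
python3 - <<'E'
from h import *
np.set_printoptions(precision=4,suppress=True)
s=bot.read_state(); print({k:np.round(v,4).tolist() for k,v in s.items()})
for n in("top","scene"):
    c=optics.capture(n); save(c,n+"0.png"); print(n,c["world_from_camera"][:3,3])
    np.savez(n+"0.npz",**c)
    for q in("tester","holder","board","foot_a","pan","bolt","mug"):
        print(q,[(np.round(d["location"],4).tolist(),round(d["confidence"],2)) for d in spotter.find_in(n,q)][:4])
E
```

```text
{'time_s': 0.0, 'joint_positions': [57.8404, 30.2775, 82.1567, -0.0009, 67.6901, -10.2275], 'qvel': [0.0122, 0.1084, -0.0276, -0.1377, -0.0096, 0.0432], 'tau': [-0.0002, -44.0038, -17.6592, 0.0633, 0.0582, -0.0002], 'position': [0.233, 0.5791, 0.2216], 'tcp_rot': [[0.3735, -0.0011, -0.9276], [0.9276, -0.0018, 0.3735], [-0.0021, -1.0, 0.0004]], 'force': [0.2095, 0.2003, -0.3209], 'moment': [-0.0634, -0.0241, 0.0112], 'opening': 1.0008}
top [0.2927 0.0093 1.5412]
tester [([0.4967, -0.3406, 0.1082], 0.58)]
holder [([0.4802, -0.3377, 0.0037], 0.75), ([0.5703, 0.0346, 0.0229], 0.41)]
board [([0.5015, -0.0173, 0.0225], 0.74)]
foot_a [([0.5006, 0.1199, 0.0613], 0.86), ([0.4655, -0.0069, 0.0636], 0.8), ([0.4581, -0.1132, 0.0616], 0.79)]
pan [([0.5194, 0.3578, 0.0061], 0.87)]
bolt []
mug [([0.5203, -0.5592, 0.0463], 0.6), ([0.5012, 0.1159, 0.0618], 0.56)]
scene [1.2554 0.379  0.9785]
tester [([0.5083, -0.3453, 0.0968], 0.83), ([0.4643, 0.5469, 0.0844], 0.47)]
holder [([0.524, -0.3356, 0.0108], 0.78), ([0.5095, -0.3457, 0.0974], 0.66)]
board [([0.5369, 0.017, 0.0195], 0.72)]
foot_a [([0.4834, -0.0028, 0.0638], 0.96), ([0.5179, 0.1216, 0.0596], 0.75), ([0.4741, -0.1097, 0.0617], 0.62)]
pan [([0.5208, 0.3484, -0.001], 0.81)]
bolt [([0.5096, -0.3457, 0.0981], 0.68), ([0.5817, 0.0376, 0.027], 0.54), ([0.5168, 0.1223, 0.0575], 0.31)]
mug [([0.5293, -0.5323, 0.0562], 0.82), ([0.5217, -0.3365, 0.0138], 0.18)]
```

View pics/top0.png

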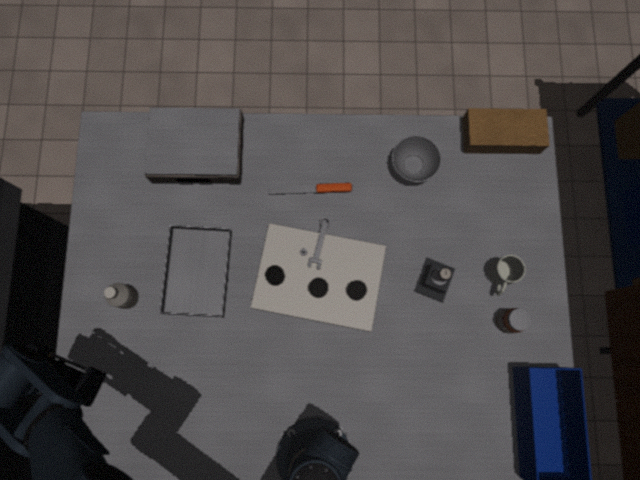

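View pics/scene0.png

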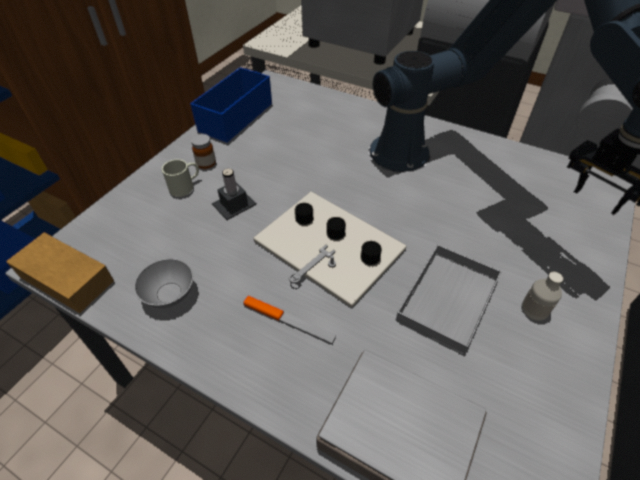

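```bash
python3 - <<'E'
from h import *
np.set_printoptions(precision=4,suppress=True)
def fitc(p):
    p=np.asarray(p,np.float32)
    return cv2.minEnclosingCircle(p)
for n in("top","scene"):
    c=dict(np.load(n+"0.npz")); W=cloud(c)
    z=W[...,2]
    def near(x,y,r,z0,z1): 
        return (np.hypot(W[...,0]-x,W[...,1]-y)<r)&(z>z0)&(z<z1)
    for x,y in((.5,.12),(.466,-.005),(.458,-.113)):
        m=near(x,y,.045,.057,.072)
        (cc,r)=fitc(W[m][:,:2]); print(n,"foot",m.sum(),W[m].mean(0),np.median(z[m]),cc,r)
    m=near(.5,-.341,.06,.122,.15); (cc,r)=fitc(W[m][:,:2]); print(n,"cap",m.sum(),W[m].mean(0),cc,r)
    m=near(.5,-.341,.06,.052,.066); print(n,"rim",m.sum(),cv2.minAreaRect(W[m][:,:2].astype(np.float32)))
    m=near(.5,0,.25,.012,.028)
    rr=cv2.minAreaRect(W[m][:,:2].astype(np.float32)); print(n,"board",rr)
    m=near(.5,.35,.25,.03,.05)&(W[...,1]>.22); print(n,"pan",m.sum(),cv2.minAreaRect(W[m][:,:2].astype(np.float32)))
E
```

```text
top foot 259 [0.5011 0.1202 0.0621] 0.06185454824456671 (0.501936137676239, 0.12090560793876648) 0.027958162128925323
top foot 257 [ 0.4661 -0.0054  0.0624] 0.062097065610515534 (0.4666041135787964, -0.005620311945676804) 0.027391958981752396
top foot 261 [ 0.4602 -0.1156  0.0627] 0.06275869712212478 (0.4603021442890167, -0.11587943136692047) 0.027803711593151093
top cap 119 [ 0.498  -0.3509  0.1315] (0.49841901659965515, -0.3509325087070465) 0.01713521219789982
top rim 302 ((0.4983883202075958, -0.3512340784072876), (0.06547072529792786, 0.06465326994657516), 68.76869201660156)
top board ((0.5272178053855896, -0.01181502640247345), (0.36004552245140076, 0.3078122138977051), 79.40664672851562)
top pan 509 ((0.5192935466766357, 0.4062812924385071), (0.28951936960220337, 0.26160913705825806), 87.04180145263672)
scene foot 251 [0.5079 0.1192 0.0613] 0.06157388514712292 (0.5059385299682617, 0.11789830029010773) 0.02842799760401249
scene foot 216 [ 0.4725 -0.0065  0.0612] 0.061323051245882054 (0.47010499238967896, -0.006989587098360062) 0.028936179354786873
scene foot 201 [ 0.4668 -0.1168  0.0614] 0.06143649632413051 (0.46624794602394104, -0.11760366708040237) 0.028141096234321594
scene cap 87 [ 0.5036 -0.3515  0.1301] (0.5021800994873047, -0.35584110021591187) 0.019023295491933823
scene rim 230 ((0.5017454624176025, -0.35292840003967285), (0.0690852552652359, 0.0647163987159729), 67.20956420898438)
scene board ((0.5307865142822266, -0.01406252384185791), (0.36126017570495605, 0.3110264837741852), 79.48041534423828)
scene pan 789 ((0.5231738686561584, 0.4210071563720703), (0.3223252594470978, 0.2663295567035675), 86.97759246826172)
```

```bash
python3 - <<'E'
from h import *
c=dict(np.load("scene0.npz")); im=c["pixels"][...,::-1]
cv2.imwrite("pics/z1.png",cv2.resize(im[160:225,200:270],None,fx=8,fy=8,interpolation=cv2.INTER_CUBIC))
s=bot.read_state()
R=np.array(s["tcp_rot"]); p=np.array(s["position"])
for n,t in dict(tester=[.5,-.3525,.15],A=[.504,.1194,.15]).items(): print(n,np.round(R.T@(np.array(t)-p),4))
c=dict(np.load("top0.npz")); W=cloud(c)
for uv in((168,227),(232,230),(226,316),(164,313),(200,271),(304,252),(118,295)): print(uv,np.round(W[uv[1],uv[0]],3))
E
```

```text
tester [-0.7653  0.0726 -0.5955]
A [-0.326   0.0726 -0.4229]
(168, 227) [ 0.652  0.449 -0.002]
(232, 230) [ 0.645  0.256 -0.007]
(226, 316) [ 0.385  0.262 -0.003]
(164, 313) [0.39  0.432 0.043]
(200, 271) [0.517 0.344 0.003]
(304, 252) [0.574 0.035 0.02 ]
(118, 295) [0.434 0.543 0.106]
```

View pics/z1.png

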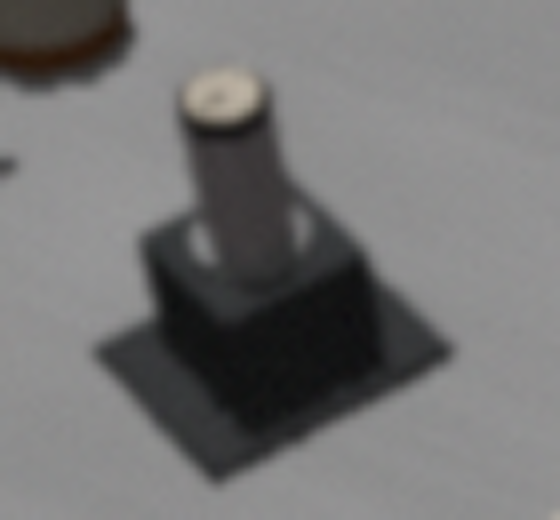

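```bash
python3 -m inch '[[[-0.326,0,-0.423],0],[[-0.326,0,-0.423],0],[[-0.326,0,-0.423],0],[[-0.326,0,-0.423],0],[[-0.326,0,-0.423],0],[[-0.326,0,-0.423],0],[[-0.326,0,-0.423],0],[[-0.326,0,-0.423],0],[[-0.326,0,-0.423],0],[[-0.326,0,-0.423],0],[[-0.326,0,-0.423],0],[[-0.5,0,-0.49],0]]' -1
cat > go.py <<'E'
import sys
from h import *
s=bot.read_state(); R=np.array(s["tcp_rot"]); p=np.array(s["position"])
print("t",round(s["time_s"],2),"p",p.round(4),"F",np.round(s["force"],2),"op",round(s["opening"],3),"jawdeg",np.degrees(np.arctan2(R[1,0],R[0,0])).round(2),"j",np.round(s["joint_positions"],0),"yz",R[:,1].round(3))
for a in sys.argv[1:]:
    t=np.array([float(v) for v in a.split(",")]); print(a,(R.T@(t-p)).round(4))
E
python3 go.py .5,-.3525,.2216 .5,-.3525,.15
```

```text
time_s: 1.8
position: [0.4755, 0.1417, 0.2232]
tcp_rot: [[0.374, 0.006, -0.928], [0.928, 0.001, 0.374], [0.003, -1.0, -0.005]]
force: [1.0, 0.7, 0.4]
opening: 0.997
t 1.8 p [0.4755 0.1417 0.2232] F [1.01 0.7  0.37] op 0.997 jawdeg 68.05 j [  4.  20. 100.   0.  59. -64.] yz [ 0.006  0.001 -1.   ]
.5,-.3525,.2216 [-0.4492  0.0015 -0.2074]
.5,-.3525,.15 [-0.4494  0.0731 -0.207 ]
```

```bash
python3 -m inch '[[[-0.449,0,-0.207],0],[[-0.449,0,-0.207],0],[[-0.449,0,-0.207],0],[[-0.449,0,-0.207],0],[[-0.449,0,-0.207],0],[[-0.449,0,-0.207],0],[[-0.449,0,-0.207],0],[[-0.449,0,-0.207],0],[[-0.449,0,-0.207],0],[[-0.449,0,-0.207],0],[[-0.449,0,-0.207],0],[[-0.449,0,-0.207],0]]'
python3 -m inch '[[[0,0.02,0],0],[[0,0.02,0],0],[[0,0.02,0],0],[[0,0.02,0],0]]'
python3 go.py .5,-.3525,.15
python3 - <<'E'
from h import *
for n,b in(("top",(220,320,380,500)),("scene",(80,230,170,330))):
    c=optics.capture(n); save(c,n+"1.png")
    i=cv2.resize(c["pixels"][b[0]:b[1],b[2]:b[3],::-1],None,fx=4,fy=4,interpolation=cv2.INTER_CUBIC); cv2.imwrite(f"pics/{n}1z.png",i)
E
```

```text
time_s: 2.8
position: [0.4956, -0.3536, 0.2227]
tcp_rot: [[0.375, 0.001, -0.927], [0.927, -0.001, 0.375], [-0.001, -1.0, -0.001]]
force: [0.6, -0.4, -0.1]
opening: 1.002
time_s: 3.13
position: [0.4956, -0.3492, 0.2026]
tcp_rot: [[0.373, -0.001, -0.928], [0.928, 0.001, 0.373], [0.001, -1.0, 0.001]]
force: [0.1, -0.2, -0.2]
opening: 0.999
t 3.13 p [ 0.4956 -0.3492  0.2026] F [ 0.1  -0.23 -0.17] op 0.999 jawdeg 68.12 j [ -46.   30.   86.    0.   64. -114.] yz [-0.001  0.001 -1.   ]
.5,-.3525,.15 [-0.0015  0.0526 -0.0054]
```

View pics/scene1z.png

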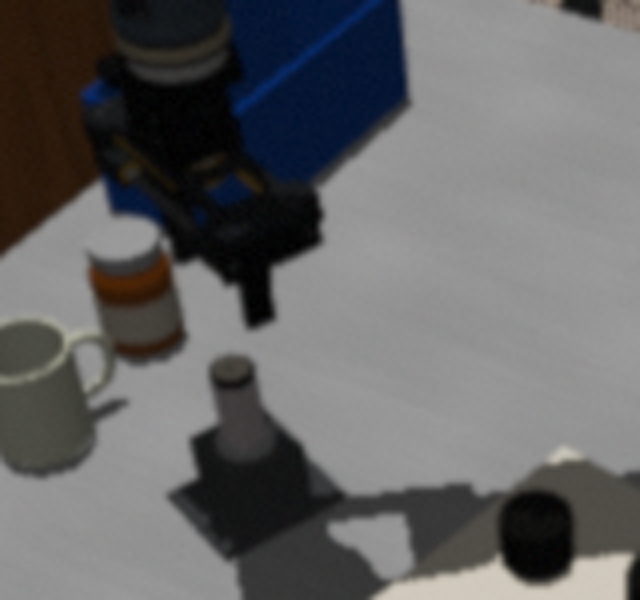

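```bash
python3 -m inch '[[[-0.002,0.03,-0.005],0],[[-0.002,0.07,-0.005],0],[[-0.002,0.1,-0.005],0],[[-0.002,0.12,-0.005],0],[[-0.002,0.13,-0.005],0],[[-0.002,0.131,-0.005],0],[[-0.002,0.131,-0.005],0],[[-0.002,0.131,-0.005],0]]'
python3 -m inch '[[[0,0,0],0],[[0,0,0],0],[[0,0,0],0],[[0,0,0],0],[[0,0,0],0],[[0,0,0],0],[[0,0,0],0],[[0,0,0],0],[[0,0,0],0],[[0,0,0],0]]' 1
python3 go.py
```

```text
time_s: 3.9
position: [0.5009, -0.3549, 0.0734]
tcp_rot: [[0.373, 0.002, -0.928], [0.928, -0.003, 0.373], [-0.001, -1.0, -0.003]]
force: [-0.0, 0.9, 1.1]
opening: 0.997
time_s: 4.73
position: [0.4997, -0.3541, 0.0715]
tcp_rot: [[0.374, 0.0, -0.928], [0.928, 0.0, 0.374], [0.0, -1.0, 0.0]]
force: [-0.4, 0.2, -1.7]
opening: 0.321
t 4.73 p [ 0.4997 -0.3541  0.0715] F [-0.42  0.24 -1.65] op 0.321 jawdeg 68.06 j [ -46.   41.   91.    0.   49. -114.] yz [ 0.  0. -1.]
```

```bash
python3 -m inch '[[[0,-0.005,0],0],[[0,-0.02,0],0],[[0,-0.05,0],0],[[0,-0.08,0],0],[[0,-0.1,0],0],[[0,-0.1,0],0],[[0,-0.1,0],0],[[0,-0.1,0],0],[[0,-0.1,0],0]]'
python3 go.py .504,.1194,.1715
python3 - <<'E'
from h import *
for n,b in(("top",(220,320,380,500)),("scene",(80,230,170,330))):
    c=optics.capture(n); save(c,n+"2.png")
    i=cv2.resize(c["pixels"][b[0]:b[1],b[2]:b[3],::-1],None,fx=4,fy=4,interpolation=cv2.INTER_CUBIC); cv2.imwrite(f"pics/{n}2z.png",i)
E
```

```text
time_s: 5.48
position: [0.4985, -0.353, 0.1695]
tcp_rot: [[0.374, -0.003, -0.928], [0.928, 0.003, 0.374], [0.002, -1.0, 0.004]]
force: [0.2, 0.1, -3.0]
opening: 0.295
t 5.48 p [ 0.4985 -0.353   0.1695] F [ 0.19  0.09 -3.03] op 0.295 jawdeg 68.06 j [ -46.   33.   87.   -0.   60. -114.] yz [-0.003  0.003 -1.   ]
.504,.1194,.1715 [ 0.4403 -0.0005  0.1714]
```

View pics/scene2z.png

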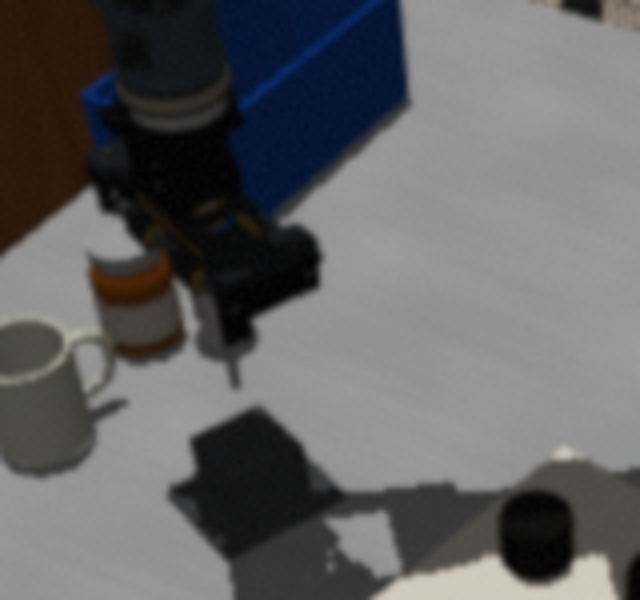

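```bash
python3 -m inch '[[[0.02,0,0.008],0],[[0.06,0,0.024],0],[[0.11,0,0.043],0],[[0.16,0,0.062],0],[[0.2,0,0.078],0],[[0.24,0,0.094],0],[[0.28,0,0.109],0],[[0.32,0,0.125],0],[[0.36,0,0.14],0],[[0.4,0,0.156],0],[[0.43,0,0.167],0],[[0.44,0,0.171],0]]'
python3 -m inch '[[[0,0.02,0],0],[[0,0.035,0],0],[[0,0.035,0],0],[[0,0.035,0],0],[[0,0.035,0],0]]'
python3 go.py .504,.1194,.14
python3 - <<'E'
from h import *
for n,b in(("top",(220,320,220,340)),("scene",(140,290,310,470))):
    c=optics.capture(n); np.savez(n+"3.npz",**c)
    i=cv2.resize(c["pixels"][b[0]:b[1],b[2]:b[3],::-1],None,fx=4,fy=4,interpolation=cv2.INTER_CUBIC); cv2.imwrite(f"pics/{n}3z.png",i)
    print([(d["location"],d["confidence"]) for d in spotter.find_in(n,"pin_tip")])
E
```

```text
time_s: 6.58
position: [0.5045, 0.1207, 0.1708]
tcp_rot: [[0.373, -0.002, -0.928], [0.928, 0.001, 0.373], [-0.0, -1.0, 0.002]]
force: [0.8, -0.5, -2.1]
opening: 0.298
time_s: 7.0
position: [0.5057, 0.1175, 0.1366]
tcp_rot: [[0.374, -0.0, -0.927], [0.927, 0.0, 0.374], [-0.0, -1.0, 0.0]]
force: [0.6, 0.1, -2.6]
opening: 0.297
t 7.0 p [0.5057 0.1175 0.1366] F [ 0.57  0.1  -2.58] op 0.297 jawdeg 68.03 j [  1.  29. 102.   0.  49. -67.] yz [-0.  0. -1.]
.504,.1194,.14 [ 0.0011 -0.0034  0.0023]
[]
[]
```

View pics/scene3z.png

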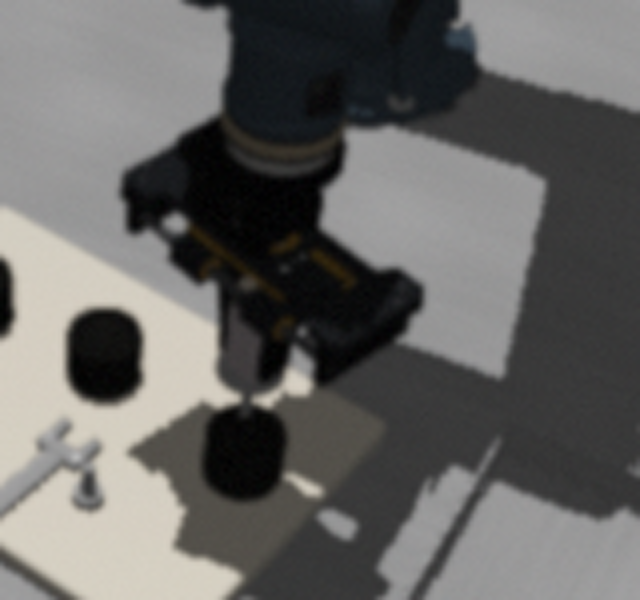

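```bash
python3 - <<'E'
from h import *
c=dict(np.load("scene3.npz")); T=c["world_from_camera"];K=c["mtx"]
im=c["pixels"][200:270,340:410,::-1]
i=np.clip((im.astype(float)/255)**.5*255*1.2,0,255).astype(np.uint8)
i=cv2.resize(i,None,fx=8,fy=8,interpolation=cv2.INTER_CUBIC)
def pr(p):
    q=K@(T[:3,:3].T@(np.array(p)-T[:3,3])); return q[:2]/q[2]
for nm,p in dict(tip=[.5057,.1175,.0811],foot_scene=[.506,.118,.064],foot_mix=[.504,.1194,.064]).items():
    u=pr(p); print(nm,u); cv2.circle(i,tuple(int(v) for v in (u-[340,200]+.5)*8),3,(0,0,255) if nm=="tip" else (0,255,0),-1)
for a in np.linspace(0,6.28,60):
    u=pr([.504+.026*np.cos(a),.1194+.026*np.sin(a),.064]); cv2.circle(i,tuple(int(v) for v in (u-[340,200]+.5)*8),1,(0,255,255),-1)
cv2.imwrite("pics/z3.png",i)
E
```

```text
tip [371.16599119 242.74745709]
foot_scene [370.75044927 247.0538336 ]
foot_mix [371.53454264 246.7528515 ]
```

View pics/z3.png

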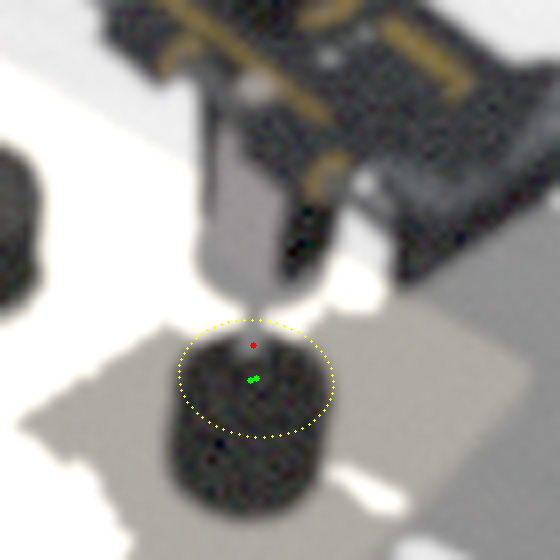

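```bash
python3 -m inch '[[[0,0,0],0],[[0,0,0],0],[[0,0,0],0]]' | grep -E 'pos|force'
python3 -m inch '[[[0,0.005,0],0],[[0,0.01,0],0],[[0,0.014,0],0],[[0,0.014,0],0],[[0,0.014,0],0],[[0,0.014,0],0]]'| grep -E 'pos|force'
python3 -m inch '[[[0,0.003,0],0],[[0,0.006,0],0],[[0,0.006,0],0],[[0,0.006,0],0],[[0,0.006,0],0],[[0,0.006,0],0]]'| grep -E 'pos|force'
python3 -m inch '[[[0,0,0],0],[[0,0,0],0]]'| grep -E 'pos|force'
```

```text
position: [0.5056, 0.1177, 0.1368]
force: [-0.9, 0.1, -2.7]
position: [0.5054, 0.1179, 0.1224]
force: [0.3, -0.3, -3.6]
position: [0.5059, 0.1179, 0.1169]
force: [0.0, 0.3, 0.6]
position: [0.5059, 0.1179, 0.1168]
force: [0.1, 0.9, 1.4]
```

```bash
python3 -m inch '[[[0,0.002,0],0],[[0,0.0035,0],0],[[0,0.0035,0],0],[[0,0.0035,0],0],[[0,0.0035,0],0]]'| grep -E 'time|pos|force'
python3 -m inch '[[[0,0,0],0]]'| grep -E 'time|pos|force'
```

```text
time_s: 9.03
position: [0.506, 0.1179, 0.1134]
force: [0.4, 0.7, 4.9]
time_s: 9.12
position: [0.506, 0.1179, 0.1135]
force: [1.0, -0.4, 4.4]
```

```bash
python3 -m inch '[[[0,0.0005,0],0],[[0,0.0005,0],0],[[0,0.0005,0],0],[[0,0.0005,0],0]]'| grep -E 'time|pos|force'
python3 -m inch '[[[0,0,0],0],[[0,0,0],0]]'| grep -E 'time|pos|force'
python3 -m inch '[[[0,0,0],0],[[0,0,0],0],[[0,0,0],0]]'| grep -E 'time|pos|force'
python3 -m inch '[[[0,-0.01,0],0],[[0,-0.03,0],0],[[0,-0.03,0],0],[[0,-0.03,0],0],[[0,-0.03,0],0]]'| grep -E 'time|pos|force'
python3 go.py .4685,-.0065,.143
```

```text
time_s: 9.45
position: [0.506, 0.1179, 0.113]
force: [0.3, -0.1, 5.9]
time_s: 9.62
position: [0.506, 0.1179, 0.113]
force: [-0.2, 0.1, 5.5]
time_s: 9.87
position: [0.5059, 0.1179, 0.113]
force: [0.2, 0.3, 6.2]
time_s: 10.28
position: [0.5042, 0.1178, 0.1418]
force: [-0.9, -1.0, -2.8]
t 10.28 p [0.5042 0.1178 0.1418] F [-0.89 -1.01 -2.8 ] op 0.3 jawdeg 68.07 j [  1.  29. 102.  -0.  49. -67.] yz [-0.002 -0.    -1.   ]
.4685,-.0065,.143 [-0.1287 -0.0011 -0.0133]
```

```bash
python3 -m inch '[[[-0.02,0,-0.002],0],[[-0.055,0,-0.006],0],[[-0.09,0,-0.01],0],[[-0.12,0,-0.013],0],[[-0.129,0,-0.014],0],[[-0.129,0.005,-0.014],0],[[-0.129,0.01,-0.014],0],[[-0.129,0.01,-0.014],0],[[-0.129,0.01,-0.014],0],[[-0.129,0.01,-0.014],0]]'| grep -E 'time|pos|force'
python3 go.py .47,-.007,.1204
cat > look.py <<'E'
import sys
from h import *
x,y,tag=float(sys.argv[1]),float(sys.argv[2]),sys.argv[3]
c=optics.capture("scene"); T=c["world_from_camera"];K=c["mtx"]
def pr(p):
    q=K@(T[:3,:3].T@(np.array(p)-T[:3,3])); return q[:2]/q[2]
o=(pr([x,y,.064])-35).astype(int); im=c["pixels"][o[1]:o[1]+70,o[0]:o[0]+70,::-1]
i=np.clip((im.astype(float)/255)**.5*255*1.2,0,255).astype(np.uint8)
i=cv2.resize(i,None,fx=8,fy=8,interpolation=cv2.INTER_CUBIC)
P=lambda p:tuple(int(v) for v in (pr(p)-o+.5)*8)
s=bot.read_state()["position"]; cv2.circle(i,P([s[0],s[1],s[2]-.0555]),3,(0,0,255),-1)
for a in np.linspace(0,6.28,60): cv2.circle(i,P([x+.026*np.cos(a),y+.026*np.sin(a),.064]),1,(0,255,255),-1)
cv2.imwrite(f"pics/{tag}.png",i)
E
python3 look.py .47 -.007 b1
```

```text
time_s: 11.12
position: [0.4702, -0.006, 0.1322]
force: [0.4, -0.6, -2.3]
t 11.12 p [ 0.4702 -0.006   0.1322] F [ 0.42 -0.55 -2.31] op 0.295 jawdeg 68.17 j [-14.  27. 109.   0.  44. -83.] yz [-0.001  0.    -1.   ]
.47,-.007,.1204 [-0.0011  0.0118 -0.0002]
```

View pics/b1.png

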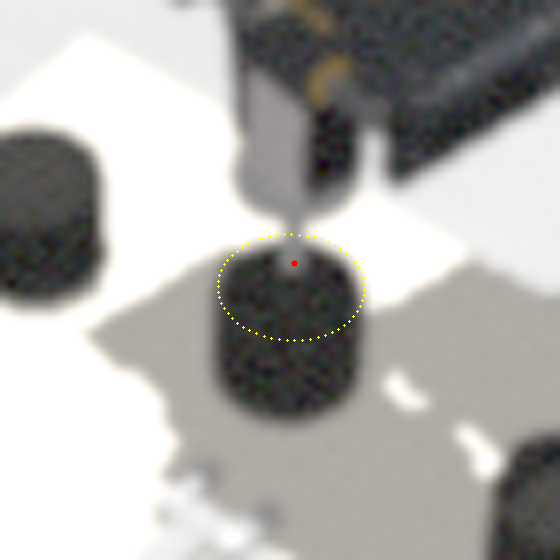

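```bash
python3 -m inch '[[[-0.001,0.005,0],0],[[-0.001,0.01,0],0],[[-0.001,0.013,0],0],[[-0.001,0.016,0],0],[[-0.001,0.0162,0],0],[[-0.001,0.0162,0],0],[[-0.001,0.0162,0],0]]'| grep -E 'time|pos|force'
python3 -m inch '[[[0,0,0],0]]'| grep -E 'time|pos|force'
python3 -m inch '[[[0,0.001,0],0],[[0,0.002,0],0],[[0,0.002,0],0],[[0,0.002,0],0]]'| grep -E 'time|pos|force'
python3 -m inch '[[[0,0,0],0]]'| grep -E 'time|pos|force'
```

```text
time_s: 11.75
position: [0.4698, -0.0078, 0.1164]
force: [0.7, 1.7, -0.2]
time_s: 11.83
position: [0.4697, -0.0078, 0.1165]
force: [-0.7, 1.3, -0.7]
time_s: 12.17
position: [0.4698, -0.0079, 0.1144]
force: [-0.2, 1.9, 0.5]
time_s: 12.25
position: [0.4698, -0.0079, 0.1144]
force: [-0.9, 1.7, 0.4]
```

```bash
python3 -m inch '[[[0,0.002,0],0],[[0,0.004,0],0],[[0,0.006,0],0],[[0,0.0065,0],0],[[0,0.0065,0],0],[[0,0.0065,0],0]]'| grep -E 'time|pos|force'
python3 -m inch '[[[0,0,0],0]]'| grep -E 'time|pos|force'
python3 -m inch '[[[0,0,0],0]]'| grep -E 'time|pos|force'
```

```text
time_s: 12.75
position: [0.4698, -0.0079, 0.1079]
force: [-1.4, 2.0, 4.5]
time_s: 12.83
position: [0.4698, -0.0079, 0.108]
force: [-1.3, 2.4, 4.6]
time_s: 12.92
position: [0.4698, -0.0079, 0.108]
force: [-0.5, 1.7, 3.7]
```

```bash
python3 -m inch '[[[0,0.0013,0],0],[[0,0.0013,0],0],[[0,0.0013,0],0]]'| grep -E 'time|pos|force'
python3 -m inch '[[[0,0,0],0],[[0,0,0],0],[[0,0,0],0]]'| grep -E 'time|pos|force'
python3 -m inch '[[[0,0,0],0],[[0,0,0],0],[[0,0,0],0],[[0,0,0],0]]'| grep -E 'time|pos|force'
python3 -m inch '[[[0,-0.01,0],0],[[0,-0.035,0],0],[[0,-0.035,0],0],[[0,-0.035,0],0],[[0,-0.035,0],0],[[0,-0.035,0],0]]'| grep -E 'time|pos|force'
python3 go.py .466,-.118,.1417
```

```text
time_s: 13.17
position: [0.4698, -0.0079, 0.1067]
force: [-1.7, 2.6, 6.2]
time_s: 13.42
position: [0.4698, -0.0079, 0.1067]
force: [-0.8, 2.1, 4.7]
time_s: 13.75
position: [0.4698, -0.0079, 0.1067]
force: [-0.9, 2.4, 5.4]
time_s: 14.25
position: [0.4691, -0.008, 0.1405]
force: [-0.0, -0.8, -3.3]
t 14.25 p [ 0.4691 -0.008   0.1405] F [-0.01 -0.8  -3.33] op 0.297 jawdeg 68.07 j [-15.  26. 109.  -0.  45. -83.] yz [-0.002  0.    -1.   ]
.466,-.118,.1417 [-0.1032 -0.0012 -0.0382]
```

```bash
python3 -m inch '[[[-0.02,0,-0.007],0],[[-0.05,0,-0.018],0],[[-0.08,0,-0.029],0],[[-0.1,0,-0.037],0],[[-0.104,0,-0.038],0],[[-0.104,0.004,-0.038],0],[[-0.104,0.009,-0.038],0],[[-0.104,0.009,-0.038],0],[[-0.104,0.009,-0.038],0],[[-0.104,0.009,-0.038],0]]'| grep -E 'time|pos|force'
python3 go.py .466,-.118,.1204
python3 look.py .466 -.118 c1
```

```text
time_s: 15.08
position: [0.4659, -0.1175, 0.1322]
force: [0.3, 0.5, -1.8]
t 15.08 p [ 0.4659 -0.1175  0.1322] F [ 0.32  0.46 -1.82] op 0.295 jawdeg 68.16 j [-28.  28. 108.   0.  45. -96.] yz [-0.001  0.001 -1.   ]
.466,-.118,.1204 [-0.0005  0.0118 -0.0003]
```

View pics/c1.png

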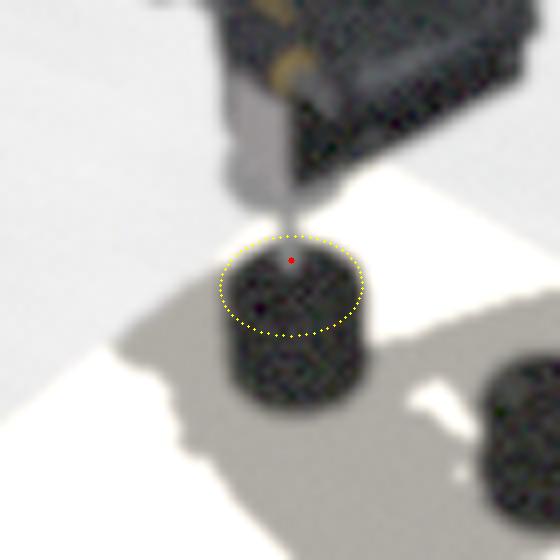

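```bash
python3 -m inch '[[[0.001,0.005,0],0],[[0.001,0.01,0],0],[[0.001,0.013,0],0],[[0.001,0.016,0],0],[[0.001,0.0162,0],0],[[0.001,0.0162,0],0],[[0.001,0.0162,0],0]]'| grep -E 'time|pos|force'
python3 -m inch '[[[0,0.001,0],0],[[0,0.002,0],0],[[0,0.002,0],0],[[0,0.002,0],0]]'| grep -E 'time|pos|force'
python3 -m inch '[[[0,0,0],0]]'| grep -E 'time|pos|force'
```

```text
time_s: 15.72
position: [0.4666, -0.1175, 0.1165]
force: [0.3, 0.8, 1.2]
time_s: 16.05
position: [0.4666, -0.1175, 0.1145]
force: [0.1, 2.7, 3.7]
time_s: 16.13
position: [0.4666, -0.1176, 0.1145]
force: [-0.1, 2.2, 3.9]
```

```bash
python3 -m inch '[[[0,0.0013,0],0],[[0,0.0013,0],0],[[0,0.0013,0],0]]'| grep -E 'time|pos|force'
python3 -m inch '[[[0,0,0],0],[[0,0,0],0],[[0,0,0],0]]'| grep -E 'time|pos|force'
python3 -m inch '[[[0,0,0],0],[[0,0,0],0],[[0,0,0],0],[[0,0,0],0]]'| grep -E 'time|pos|force'
python3 -m inch '[[[0,-0.01,0],0],[[0,-0.04,0],0],[[0,-0.055,0],0],[[0,-0.055,0],0],[[0,-0.055,0],0],[[0,-0.055,0],0],[[0,-0.055,0],0]]'| grep -E 'time|pos|force'
python3 go.py .4997,-.3541,.1695
```

```text
time_s: 16.38
position: [0.4666, -0.1176, 0.1131]
force: [-0.3, 3.4, 4.5]
time_s: 16.63
position: [0.4666, -0.1176, 0.1131]
force: [0.5, 3.0, 5.0]
time_s: 16.97
position: [0.4666, -0.1176, 0.1131]
force: [0.1, 4.1, 4.6]
time_s: 17.55
position: [0.4656, -0.1175, 0.1666]
force: [0.0, -0.1, -2.6]
t 17.55 p [ 0.4656 -0.1175  0.1666] F [ 0.02 -0.06 -2.61] op 0.299 jawdeg 68.07 j [-28.  24. 106.  -0.  50. -96.] yz [-0.003  0.001 -1.   ]
.4997,-.3541,.1695 [-0.2067 -0.0032 -0.12  ]
```

```bash
python3 -m inch '[[[-0.015,-0.003,-0.009],0],[[-0.045,-0.003,-0.026],0],[[-0.08,-0.003,-0.046],0],[[-0.115,-0.003,-0.067],0],[[-0.15,-0.003,-0.087],0],[[-0.18,-0.003,-0.105],0],[[-0.2,-0.003,-0.117],0],[[-0.207,-0.003,-0.12],0],[[-0.207,-0.003,-0.12],0],[[-0.207,-0.003,-0.12],0],[[-0.207,0.022,-0.12],0],[[-0.207,0.032,-0.12],0]]'| grep -E 'time|pos|force'
python3 -m inch '[[[0,0,0],0],[[0,0,0],0],[[0,0,0],0]]'| grep -E 'time|pos|force'
python3 go.py .4997,-.3541,.1395
python3 - <<'E'
from h import *
c=optics.capture("scene"); save(c,"h.png")
im=c["pixels"][130:225,190:290,::-1]
i=np.clip((im.astype(float)/255)**.5*255*1.2,0,255).astype(np.uint8)
cv2.imwrite("pics/hz.png",cv2.resize(i,None,fx=6,fy=6,interpolation=cv2.INTER_CUBIC))
E
```

```text
time_s: 18.55
position: [0.4993, -0.3513, 0.134]
force: [-1.1, 1.3, -3.7]
time_s: 18.8
position: [0.5009, -0.3539, 0.1366]
force: [0.5, -0.4, -2.2]
t 18.8 p [ 0.5009 -0.3539  0.1366] F [ 0.47 -0.36 -2.2 ] op 0.294 jawdeg 68.13 j [ -46.   35.   88.    0.   56. -114.] yz [ 0. -0. -1.]
.4997,-.3541,.1395 [-0.0007 -0.0029  0.0011]
```

View pics/hz.png

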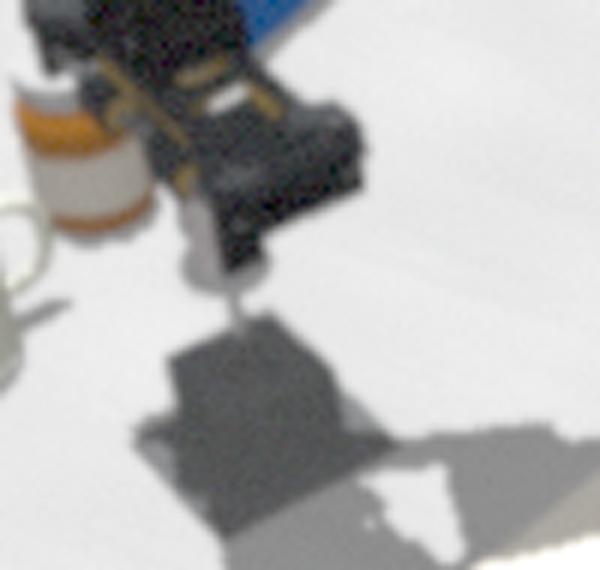

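```bash
python3 -m inch '[[[-0.001,0.01,0.001],0],[[-0.001,0.025,0.001],0],[[-0.001,0.035,0.001],0],[[-0.001,0.045,0.001],0],[[-0.001,0.046,0.001],0],[[-0.001,0.046,0.001],0]]'| grep -E 'time|pos|force'
python3 -m inch '[[[0,0.005,0],0],[[0,0.01,0],0],[[0,0.013,0],0],[[0,0.016,0],0],[[0,0.017,0],0],[[0,0.017,0],0],[[0,0.017,0],0]]'| grep -E 'time|pos|force'
python3 -m inch '[[[0,0.001,0],0],[[0,0.001,0],0],[[0,0.001,0],0]]'| grep -E 'time|pos|force'
```

```text
time_s: 19.35
position: [0.4989, -0.3547, 0.0891]
force: [-0.1, -0.0, -2.7]
time_s: 19.93
position: [0.4994, -0.3552, 0.0731]
force: [0.1, 0.3, -2.0]
time_s: 20.18
position: [0.4995, -0.3553, 0.0723]
force: [0.3, -0.4, -2.4]
```

```bash
python3 -m inch '[[[0,0.0005,0],0],[[0,0.001,0],0],[[0,0.001,0],0],[[0,0.001,0],0]]'| grep -E 'time|pos|force'
python3 -m inch '[[[0,0.0003,0],0],[[0,0.0003,0],0],[[0,0.0003,0],0]]'| grep -E 'time|pos|force'
```

```text
time_s: 20.52
position: [0.4995, -0.3553, 0.0722]
force: [-0.4, 0.8, 5.5]
time_s: 20.77
position: [0.4995, -0.3553, 0.0722]
force: [-0.4, 0.7, 7.1]
```

```bash
python3 -m inch '[[[0,-0.0008,0],0],[[0,-0.0008,0],0],[[0,-0.0008,0],0],[[0,-0.0008,0],0],[[0,-0.0008,0],0],[[0,-0.0008,0],0],[[0,-0.0008,0],0],[[0,-0.0008,0],0],[[0,-0.0008,0],0]]' -1 | grep -E 'time|pos|force|open'
python3 -m inch '[[[0,-0.01,0],0],[[0,-0.04,0],0],[[0,-0.08,0],0],[[0,-0.11,0],0],[[0,-0.13,0],0],[[0,-0.13,0],0],[[0,-0.13,0],0]]'| grep -E 'time|pos|force|open'
python3 go.py .469,-.008,.2
python3 - <<'E'
from h import *
c=optics.capture("scene"); W=cloud(c)
im=c["pixels"][130:225,190:290,::-1]
i=np.clip((im.astype(float)/255)**.5*255*1.2,0,255).astype(np.uint8)
cv2.imwrite("pics/hz2.png",cv2.resize(i,None,fx=6,fy=6,interpolation=cv2.INTER_CUBIC))
m=(np.hypot(W[...,0]-.5,W[...,1]+.353)<.06)&(W[...,2]>.122)&(W[...,2]<.15); print("cap",m.sum(),W[m].mean(0))
E
```

```text
time_s: 21.52
position: [0.4993, -0.3551, 0.0715]
force: [0.3, -0.1, 0.0]
opening: 0.895
time_s: 22.1
position: [0.4999, -0.3557, 0.2038]
force: [-0.2, 0.1, -0.6]
opening: 0.998
t 22.1 p [ 0.4999 -0.3557  0.2038] F [-0.22  0.08 -0.58] op 0.998 jawdeg 68.07 j [ -46.   30.   85.   -0.   64. -114.] yz [ 0.003 -0.003 -1.   ]
.469,-.008,.2 [0.311  0.0026 0.1585]
cap 85 [ 0.50416056 -0.35308394  0.12990903]
```

View pics/hz2.png

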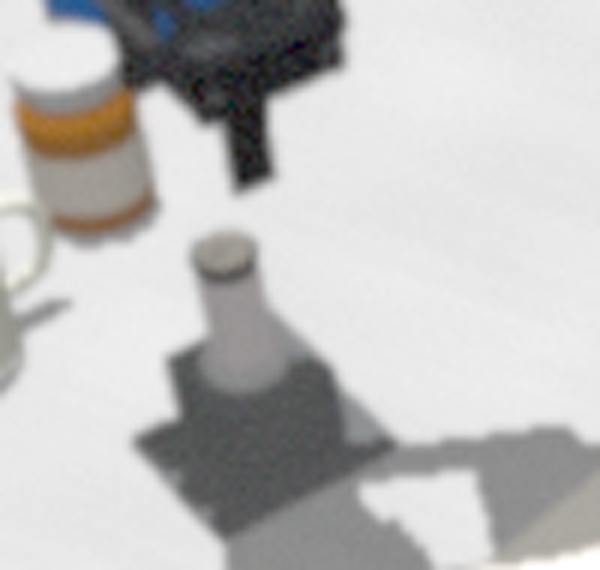

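```bash
python3 -m inch '[[[0.02,0,0.01],0],[[0.055,0,0.028],0],[[0.09,0,0.046],0],[[0.125,0,0.064],0],[[0.16,0,0.081],0],[[0.195,0,0.099],0],[[0.23,0,0.117],0],[[0.265,0,0.135],0],[[0.29,0,0.147],0],[[0.311,0,0.158],0],[[0.311,0,0.158],0],[[0.311,0,0.158],0]]'| grep -E 'time|pos|force'
python3 -m inch '[[[0,0.03,0],0],[[0,0.07,0],0],[[0,0.1,0],0],[[0,0.1,0],0],[[0,0.1,0],0]]'| grep -E 'time|pos|force'
python3 go.py .4695,-.0078,.03
python3 look.py .4695 -.0078 d1
```

```text
time_s: 23.15
position: [0.4676, -0.0064, 0.2003]
force: [0.1, -1.3, 0.2]
time_s: 23.57
position: [0.4677, -0.0084, 0.1]
force: [-0.1, -0.2, 1.3]
t 23.57 p [ 0.4677 -0.0084  0.1   ] F [-0.08 -0.23  1.34] op 0.999 jawdeg 67.98 j [-15.  30. 110.  -0.  39. -83.] yz [-0.005  0.001 -1.   ]
.4695,-.0078,.03 [ 0.0013  0.07   -0.0018]
```

View pics/d1.png

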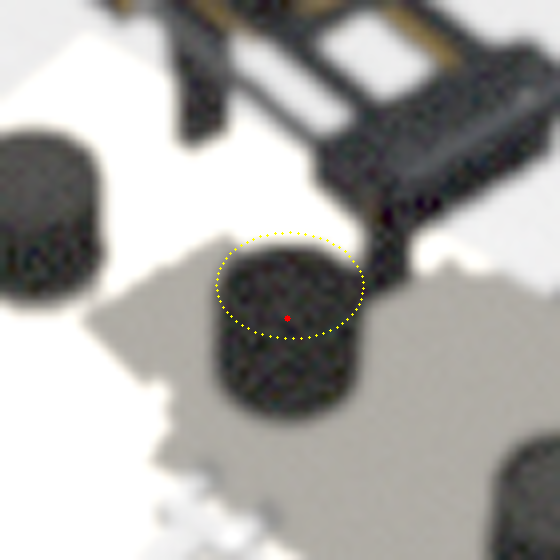

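```bash
python3 -m inch '[[[0.001,0.02,-0.001],0],[[0.001,0.045,-0.001],0],[[0.001,0.065,-0.001],0],[[0.001,0.071,-0.001],0],[[0.001,0.071,-0.001],0],[[0.001,0.071,-0.001],0]]'| grep -E 'time|pos|force'
python3 -m inch '[[[0,0,0],0],[[0,0,0],0],[[0,0,0],0],[[0,0,0],0],[[0,0,0],0],[[0,0,0],0],[[0,0,0],0],[[0,0,0],0]]' 1 | grep -E 'time|pos|force|open'
python3 -m inch '[[[0,-0.005,0],0],[[0,-0.025,0],0],[[0,-0.055,0],0],[[0,-0.085,0],0],[[0,-0.095,0],0],[[0,-0.095,0],0],[[0,-0.095,0],0]]'| grep -E 'time|pos|force|open'
python3 go.py .515,.345,.125
```

```text
time_s: 24.12
position: [0.4714, -0.0076, 0.0319]
force: [-0.0, -0.7, 0.7]
time_s: 24.78
position: [0.4703, -0.0072, 0.0308]
force: [-1.2, 0.0, 4.6]
opening: 0.643
time_s: 25.37
position: [0.4701, -0.0069, 0.1257]
force: [-0.1, 0.3, -2.8]
opening: 0.641
t 25.37 p [ 0.4701 -0.0069  0.1257] F [-0.14  0.29 -2.78] op 0.641 jawdeg 68.07 j [-15.  28. 109.   0.  43. -83.] yz [ 0.001 -0.    -1.   ]
.515,.345,.125 [0.3432 0.0007 0.0897]
```

```bash
python3 -m inch '[[[0.02,0,0.005],0],[[0.055,0,0.014],0],[[0.09,0,0.024],0],[[0.125,0,0.033],0],[[0.16,0,0.042],0],[[0.195,0,0.051],0],[[0.23,0,0.06],0],[[0.265,0,0.069],0],[[0.3,0,0.078],0],[[0.33,0,0.086],0],[[0.343,0,0.09],0],[[0.343,0,0.09],0]]'| grep -E 'time|pos|force'
python3 -m inch '[[[0,0.02,0],0],[[0,0.05,0],0],[[0,0.08,0],0],[[0,0.095,0],0],[[0,0.1,0],0],[[0,0.1,0],0],[[0,0.1,0],0]]'| grep -E 'time|pos|force|open'
python3 go.py
python3 - <<'E'
from h import *
c=optics.capture("scene"); cv2.imwrite("pics/p1.png",cv2.resize(c["pixels"][180:380,340:600,::-1],None,fx=3,fy=3,interpolation=cv2.INTER_CUBIC))
E
```

```text
time_s: 26.37
position: [0.5138, 0.3475, 0.1232]
force: [-0.5, -0.6, -2.7]
time_s: 26.95
position: [0.5149, 0.3439, 0.0253]
force: [0.4, -1.0, -1.8]
opening: 0.64
t 26.95 p [0.5149 0.3439 0.0253] F [ 0.44 -1.05 -1.75] op 0.64 jawdeg 68.02 j [ 23.  45.  90.  -0.  45. -45.] yz [-0.001 -0.001 -1.   ]
```

View pics/p1.png

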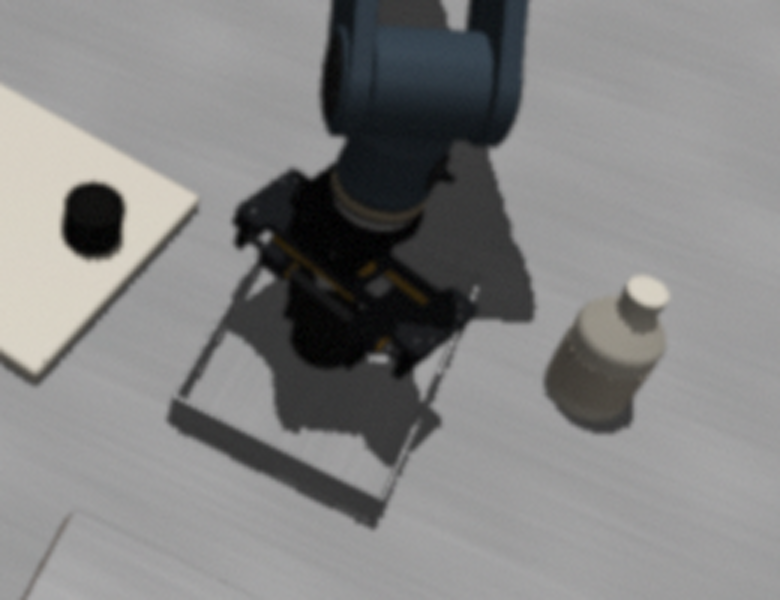

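Foot is inside the pan, well clear of the walls and the bottle. Lowering gently to contact.

```bash
python3 -m inch '[[[0,0.005,0],0],[[0,0.009,0],0],[[0,0.01,0],0],[[0,0.01,0],0],[[0,0.01,0],0]]'| grep -E 'pos|force'
python3 -m inch '[[[0,0.0007,0],0],[[0,0.001,0],0],[[0,0.001,0],0]]'| grep -E 'pos|force'
python3 -m inch '[[[0,0.0005,0],0],[[0,0.0005,0],0],[[0,0.0005,0],0]]'| grep -E 'pos|force'
```

```text
position: [0.5149, 0.3448, 0.0157]
force: [0.7, 0.7, -2.9]
position: [0.5148, 0.3448, 0.0146]
force: [0.6, -0.1, -2.4]
position: [0.5148, 0.3447, 0.014]
force: [-0.3, 0.0, -3.0]
```

```bash
python3 -m inch '[[[0,0.0005,0],0],[[0,0.0005,0],0],[[0,0.0005,0],0]]'| grep -E 'pos|force'
python3 -m inch '[[[0,0.0005,0],0],[[0,0.0005,0],0],[[0,0.0005,0],0]]'| grep -E 'pos|force'
```

```text
position: [0.5149, 0.3448, 0.0139]
force: [-0.5, 0.1, 1.4]
position: [0.5149, 0.3448, 0.0139]
force: [-1.9, -0.7, 5.4]
```

Contact with the floor. Release, rise, retreat and check.

```bash
python3 -m inch '[[[0,0,0],0],[[0,0,0],0],[[0,0,0],0],[[0,0,0],0],[[0,0,0],0],[[0,0,0],0],[[0,0,0],0],[[0,0,0],0]]' -1 | grep -E 'time|pos|force|open'
python3 -m inch '[[[0,-0.01,0],0],[[0,-0.04,0],0],[[0,-0.08,0],0],[[0,-0.12,0],0],[[0,-0.16,0],0],[[0,-0.2,0],0],[[0,-0.22,0],0],[[0,-0.22,0],0],[[0,-0.22,0],0]]'| grep -E 'time|pos|force|open'
python3 - <<'E'
from h import *
c=optics.capture("scene"); save(c,"end.png"); W=cloud(c)
for x,y in((.504,.119),(.463,-.117),(.515,.345)):
    z0=.057 if y<.2 else .037
    m=(np.hypot(W[...,0]-x,W[...,1]-y)<.045)&(W[...,2]>z0)&(W[...,2]<z0+.015); print(m.sum(),W[m].mean(0).round(4),np.median(W[m][:,2]).round(4))
c=optics.capture("top"); save(c,"endtop.png")
E
```

```text
time_s: 29.08
position: [0.5148, 0.3448, 0.0129]
force: [-0.2, -0.5, -0.0]
opening: 0.994
time_s: 29.83
position: [0.5154, 0.3451, 0.2354]
force: [-0.2, -0.6, -0.7]
opening: 0.999
254 [0.5082 0.1196 0.0615] 0.0616
198 [ 0.4666 -0.1161  0.0615] 0.0617
321 [0.5187 0.3455 0.044 ] 0.0442
```

View pics/end.png

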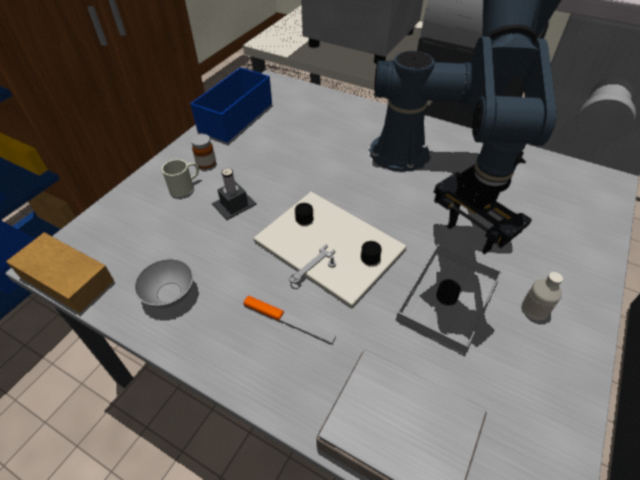

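The end picture shows the soft foot upright in the pan at about (448, 292). The other two are on the board at (304, 213) and (371, 252), within about 1 mm of where they started. The tester is in its holder at (228, 185), the rest looks untouched, and the gripper is clear.

```bash
python3 -c "from rig import bot; print(bot.hand_in())"
```

```text
the job is handed in; nothing more can be done
None
```

The job is done and handed in at about 30 s. The middle foot is the soft one. It now stands upright and released in the steel pan, and the tester is back in its holder.

| Foot (robot's left to right) | Force held | Sink | Result |
|---|---|---|---|
| Left | about 8.6 N | about 2 mm | good |
| Middle | about 8.2 N | about 8.6 mm | soft |
| Right | about 7.5 N | about 2.6 mm | good |

- **Holds:** each press was held for at least half a second. No reading went above about 9 N.
- **Accuracy:** the force readings scatter by about 0.5 N. The contact height for all three sinks was worked out from the left foot's readings.
- **Side force:** it was about 2 N on the middle foot and 3–4 N on the right foot while pressing.
- **Final checks:** the scene camera puts the two good feet within about 1 mm of their first positions. It shows the tester's cap within 2 mm of where it began, at the same height. The soft foot's top is about 44 mm above the table (47 mm expected, and this camera read the board feet about 2.5 mm low). The other objects look unmoved in the picture, and the gripper was clear at about 235 mm.
- **Not checked:** I saved a final top-camera picture but did not look at it.

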